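# Set out four blues from pale to dark

### The job

I have mixed four blues for the graded drawer fronts. Stand the jars on the four cork pads of the board, one centred on each pad, in order of the shade of their lids: the palest next to the white swatch, then darker step by step to the darkest next to the navy swatch. Set each jar down gently and upright, without dropping or tipping any, and let go.

Things in the scene. Friction and masses are not known exactly. Their poses are not given: they have to be found in the camera images.
- jar_pale: Loose round white jar, ribbed lid of very pale blue (the palest). 62 mm diameter, 69 mm tall (body to 52 mm, above it the lid, 62 mm over its ribs), about 0.17 kg; the four jars differ only in lid shade. Origin: centre of the underside, z up its axis. Starts upright on the table; grip round the body from any side.
- jar_sky: Loose round white jar, ribbed lid of light sky blue (second palest). 62 mm diameter, 69 mm tall (body to 52 mm, above it the lid, 62 mm over its ribs), about 0.17 kg; the four jars differ only in lid shade. Origin: centre of the underside, z up its axis. Starts upright on the table; grip round the body from any side.
- jar_mid: Loose round white jar, ribbed lid of strong mid blue (second darkest). 62 mm diameter, 69 mm tall (body to 52 mm, above it the lid, 62 mm over its ribs), about 0.17 kg; the four jars differ only in lid shade. Origin: centre of the underside, z up its axis. Starts upright on the table; grip round the body from any side.
- jar_navy: Loose round white jar, ribbed lid of navy, nearly black (the darkest). 62 mm diameter, 69 mm tall (body to 52 mm, above it the lid, 62 mm over its ribs), about 0.17 kg; the four jars differ only in lid shade. Origin: centre of the underside, z up its axis. Starts upright on the table; grip round the body from any side.
- pad_1: Round cork pad, 68 mm diameter, 4 mm thick, fixed, at the left (+y) end of the row. Origin: centre of its underside; its top is 16 mm above the table. The four pads are 85 mm apart on the centre line of a fixed plywood board (80 x 490 x 12 mm) flat on the table. Axes: x across the board, away from the robot; y along the row to the left; z up.
- pad_2: Round cork pad, 68 mm diameter, 4 mm thick, fixed, second from the left. Origin: centre of its underside; its top is 16 mm above the table. The four pads are 85 mm apart on the centre line of a fixed plywood board (80 x 490 x 12 mm) flat on the table. Axes: x across the board, away from the robot; y along the row to the left; z up.
- pad_3: Round cork pad, 68 mm diameter, 4 mm thick, fixed, second from the right. Origin: centre of its underside; its top is 16 mm above the table. The four pads are 85 mm apart on the centre line of a fixed plywood board (80 x 490 x 12 mm) flat on the table. Axes: x across the board, away from the robot; y along the row to the left; z up.
- pad_4: Round cork pad, 68 mm diameter, 4 mm thick, fixed, at the right (-y) end of the row. Origin: centre of its underside; its top is 16 mm above the table. The four pads are 85 mm apart on the centre line of a fixed plywood board (80 x 490 x 12 mm) flat on the table. Axes: x across the board, away from the robot; y along the row to the left; z up.
- white_swatch: White square colour swatch, 52 x 52 x 3 mm, fixed flat on the board 72.5 mm beyond the last pad, at one end of the row (left or right, it changes). It marks the pale end. Origin: centre of its underside, 12 mm above the table.
- navy_swatch: Navy (almost black) square colour swatch, 52 x 52 x 3 mm, fixed flat on the board 72.5 mm beyond the last pad, at the other end of the row. It marks the dark end. Origin: centre of its underside, 12 mm above the table.

How it is judged (in metres and radians):
At the end, for the whole second after the job is handed in: All four jars stand on the four pads, one on each, in order from palest beside the white swatch to darkest beside the navy swatch; each jar's axis is within 12 mm of its pad's centre, it rests on the pad (not above or beside it), is within 0.1 rad of upright, at rest and released (((horizontal distance between white_swatch and pad_1 below 0.12 m and horizontal distance between jar_pale and pad_1 below 0.012 m and z of jar_pale in the frame of pad_1 between 0 and 0.01 m and horizontal distance between jar_sky and pad_2 below 0.012 m and z of jar_sky in the frame of pad_2 between 0 and 0.01 m and horizontal distance between jar_mid and pad_3 below 0.012 m and z of jar_mid in the frame of pad_3 between 0 and 0.01 m and horizontal distance between jar_navy and pad_4 below 0.012 m and z of jar_navy in the frame of pad_4 between 0 and 0.01 m) or (horizontal distance between white_swatch and pad_4 below 0.12 m and horizontal distance between jar_pale and pad_4 below 0.012 m and z of jar_pale in the frame of pad_4 between 0 and 0.01 m and horizontal distance between jar_sky and pad_3 below 0.012 m and z of jar_sky in the frame of pad_3 between 0 and 0.01 m and horizontal distance between jar_mid and pad_2 below 0.012 m and z of jar_mid in the frame of pad_2 between 0 and 0.01 m and horizontal distance between jar_navy and pad_1 below 0.012 m and z of jar_navy in the frame of pad_1 between 0 and 0.01 m)) and angle between each of jar_pale, jar_sky, jar_mid, jar_navy's own z axis and vertical below 0.1 rad and linear speed of each of jar_pale, jar_sky, jar_mid, jar_navy below 0.02 m/s and contact force between the fingers and jar_pale below 0.1 N and contact force between the fingers and jar_sky below 0.1 N and contact force between the fingers and jar_mid below 0.1 N and contact force between the fingers and jar_navy below 0.1 N); the robot touches nothing.
It fails at once if a jar is tipped over (angle between any of jar_pale, jar_sky, jar_mid, jar_navy's own z axis and vertical above 0.6 rad).
It fails at once if a jar is dropped (moves faster than 0.5 m/s while no finger holds it) ((linear speed of jar_pale above 0.5 m/s and contact force between the fingers and jar_pale below 0.05 N) or (linear speed of jar_sky above 0.5 m/s and contact force between the fingers and jar_sky below 0.05 N) or (linear speed of jar_mid above 0.5 m/s and contact force between the fingers and jar_mid below 0.05 N) or (linear speed of jar_navy above 0.5 m/s and contact force between the fingers and jar_navy below 0.05 N)).
It also fails if it takes over 106 s, if anything falls off the work surface, if the arm or the gripper's body presses on something with over 40 N, if the wrist force passes 120 N, or if a joint passes its speed limit or range.

### The arm

A 6-joint arm with a two-finger parallel gripper is mounted at the origin on a cart in front of the work surface, level with it; the furniture and walls round the work are solid. World frame = base frame: x ahead of the robot, y to its left, z up, the work surface at z = 0. Lengths are in m, angles in degrees, forces in N, time in s.
With the tool pointing down it reaches from about 0.3 to 0.95 m from the base axis. Payload 3.1 kg.
Tool frame: the origin (TCP) lies between the finger pads; the fingertips stand 22 mm ahead of it and the grasp point (between the pads) lies 3 mm ahead of it; z points along the fingers, y is the line along which they close (so a half turn about z gives the same grasp; the last joint's range is limited). The gripper opens to 85 mm and grips with 20 to 120 N. Pads are 22 mm wide; open, the fingers measure 114 mm over their backs; the gripper's body (76 mm by 85 mm) begins 54 mm behind the grasp point. The pads swing forward as they close: fully open they stand 13 mm farther back than shut.
Start: joints at [69.059, 17.653, 93.61, -0, 68.738, -3.994], TCP at [0.182, 0.598, 0.253] pointing down, gripper open.
Joint ranges: [-175.34, 175.34], [-45.06, 112.39], [2.9, 150.54], [-68.45, 248.45], [3.09, 151.38], [-168.51, 168.51]. Speed limits (degrees/s): [159.86, 159.86, 180, 180, 180, 180].

### API

Orientations are given as a 3x3 rotation matrix whose columns are the frame's x, y, z axes.
In Python, from workcell import readout, read_camera, order gives the robot as it stands.
- The arm moves only by the tool run_rows, called after "Emit:" by a JSON object that holds its "fn" and its "kwargs". Schema: {"type":"object","properties":{"steps":{"type":"array","items":{"type":"array","items":{"type":"number"},"minItems":7,"maxItems":7},"minItems":1,"maxItems":8},"force":{"type":"number"},"only":{"type":"string"},"quiet":{"type":"boolean"},"lines":{"type":"string"}},"required":["steps"],"additionalProperties":false}. steps is a list of rows, 1 to 8 of them, each of 7 numbers: a rotation vector rx, ry, rz in shares of 90 degrees (1.0 is 90 degrees), then dx, dy, dz in parts of the range, where 1.0 means 0.5 m, then the finger opening in m; each row is the pose to reach, as a shift and turn from the pose commanded when the call began, along the tool's axes at that moment; what a row does not reach only later rows make up. A row lasts 1/8 s, in which the tool goes at most 0.0625 m and 10.7 degrees, less where a joint would pass 70% of its speed; a pose out of reach is approached as far as the arm can. The fingers move at their own pace and stop on an object; force is the grip in N (left out, the last holds). Time passes only in rows, so rows that do not move let the fingers close. The tool returns the time, the measured TCP pose, the force, the opening and the grip force at its end. only (a regular expression) keeps the lines of the reply that match it, lines (a string "A,B") keeps lines A to B, and quiet returns only ok. Shift and turn numbers lie between -1 and 1, and a call with a number outside is refused. Input that does not fit is refused with a message, and nothing moves.
- readout.state(): the state, without advancing time (a new reading comes with each control period).
- read_camera(name): name is "scene" or "top"; returns a dict with "image" (480x640x3 uint8, blue, green, red), "fovy" (degrees; the focal length in pixels is half the picture's height over the tangent of half this angle, whatever the lens; pixels are square), "cx", "cy" (the principal point, pixels), "R" (3x3) and "t" (3): a world point X has camera coordinates R X + t. Camera axes: x right, y down, z forward; pixel columns grow to the right and rows downward; lengths in m; the calibration is good to about 2 mm. A picture is of the moment at which its call begins. There is no depth.
- order.finish_job(): hands the job in; it is judged then, once.
The state is a dict: "t": time; "joint_positions": joint angles; "joint_velocities": joint speeds; "effort": joint torques, N m; "tcp_pos": TCP position; "tcp_rot": TCP orientation; "force": force on the tool from outside, world axes, zero at the start; "ft_torque": the same for the moment, N m; "grip_width": finger opening in m; "finger_force": force on a finger pad.
Only numpy, scipy, OpenCV 4.12 (cv2) and the standard library are available. Lean on these libraries where they do the work, as an engineer would, in place of code of your own. Each camera call takes 0.05 s, during which the arm holds its last target. There are 200 camera calls.

## Working session

There is one attempt and no reset: what is moved stays moved. The work goes in short steps, Python scripts to look and compute and a tool call to move; the robot and the scene stay as the last step left them, time stands still between calls to the robot, and variables do not carry over. Pictures are saved under pics/ and viewed, at most 14 in all, crops included, and the job is handed in when it is done.

```bash
mkdir -p pics; ls; python3 - <<'E'
from workcell import readout, read_camera
import cv2
s=readout.state(); print(s)
for n in("scene","top"):
    c=read_camera(n); cv2.imwrite(f"pics/{n}0.png",c["image"]); print({k:v for k,v in c.items() if k!="image"})
E
```

```text
pics
{'t': 0.0, 'joint_positions': array([ 6.90577824e+01,  1.77054072e+01,  9.36886141e+01,  3.57891548e-04,
        6.87374061e+01, -3.99338388e+00]), 'joint_velocities': array([ 0.04108051,  0.03794649,  0.00169748, -0.03561499, -0.15056977,
       -0.00458011]), 'effort': array([ 5.02538410e-05, -4.15248227e+01, -2.76668429e+01, -2.16583253e-06,
        9.86217696e-03,  5.00944054e-06]), 'tcp_pos': array([0.18194809, 0.59713175, 0.25204474]), 'tcp_rot': array([[-9.56564738e-01,  2.91518817e-01, -8.25314984e-04],
       [ 2.91519939e-01,  9.56562358e-01, -2.14023062e-03],
       [ 1.65547750e-04, -2.28786491e-03, -9.99997369e-01]]), 'force': array([-0.29924578, -0.03772893, -0.30387132]), 'ft_torque': array([0.00220451, 0.02361214, 0.05993054]), 'finger_force': 0.0, 'grip_width': 0.08541018675221751}
{'fovy': 56.52658795107905, 'cx': 315.8275267140723, 'cy': 242.51100038482454, 'R': array([[ 0.62852909, -0.777781  , -0.0028092 ],
       [-0.43975883, -0.35238782, -0.82609624],
       [ 0.64153204,  0.52046089, -0.56352206]]), 't': array([-0.3436476 ,  0.28334266,  0.89121506])}
{'fovy': 52.383383668436736, 'cx': 311.566089163503, 'cy': 240.83699241304632, 'R': array([[ 7.70942554e-03, -9.99969516e-01,  1.23765926e-03],
       [-9.90193333e-01, -7.80669534e-03, -1.39485552e-01],
       [ 1.39490962e-01, -1.50168469e-04, -9.90223333e-01]]), 't': array([-0.00412334,  0.57318603,  1.19089255])}
```

View pics/top0.png

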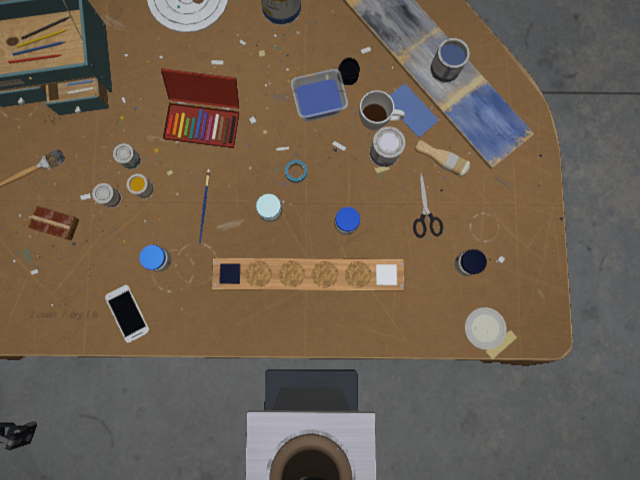

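View pics/scene0.png

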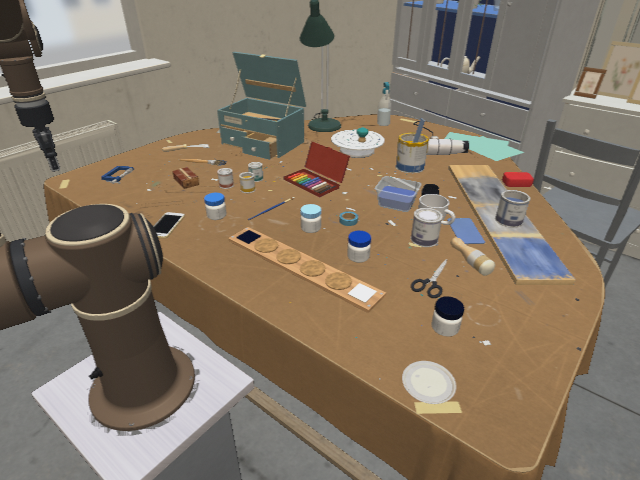

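The top view shows four lids: sky (154,257), pale (268,207), mid (347,220) and navy (471,262). The board runs from the navy swatch (230,273) on the left to the white swatch (386,274) on the right, with pads between. So from pad_1 to pad_4 the order is navy, mid, sky, pale.

```bash
cat > h.py <<'E'
import numpy as np, cv2
from workcell import readout, read_camera
def cast(c,u,v,z):
    f=240/np.tan(np.radians(c["fovy"]/2)); R=np.array(c["R"]); t=np.array(c["t"])
    o=-R.T@t; d=R.T@np.array([(u-c["cx"])/f,(v-c["cy"])/f,1]); return o+d*(z-o[2])/d[2]
def proj(c,X):
    f=240/np.tan(np.radians(c["fovy"]/2)); p=c["R"]@np.array(X)+c["t"]; return f*p[0]/p[2]+c["cx"],f*p[1]/p[2]+c["cy"]
def comp(m,seed,r=30):
    n,l,st,ce=cv2.connectedComponentsWithStats(m.astype(np.uint8)); 
    k=[i for i in range(1,n) if st[i,4]>15 and np.hypot(*(ce[i]-seed))<r]
    i=max(k,key=lambda i:st[i,4]); 
    cs,_=cv2.findContours((l==i).astype(np.uint8),0,1); h=cv2.convexHull(cs[0]); M=cv2.moments(h)
    return M["m10"]/M["m00"],M["m01"]/M["m00"],st[i]
def masks(im):
    hsv=cv2.cvtColor(im,cv2.COLOR_BGR2HSV).astype(int); H,S,V=hsv[...,0],hsv[...,1],hsv[...,2]
    b=(H>85)&(H<130)
    return dict(pale=b&(S>25)&(S<110)&(V>110),sky=b&(S>=110)&(V>90),mid=b&(S>150)&(V>70),navy=(V<90)&b&(S>80),
      white=(S<40)&(V>170))
E
python3 - <<'E'
from h import *
seeds={"top":dict(pale=(268,207),mid=(347,219),sky=(154,257),navy=(471,262)),"scene":dict(pale=(311,213),mid=(359,240),sky=(215,201),navy=(449,307))}
for n in seeds:
    c=read_camera(n); im=c["image"]; m=masks(im)
    for k,s in seeds[n].items():
        u,v,st=comp(m[k],s,15); print(n,k,round(u,1),round(v,1),st,cast(c,u,v,.0605).round(4),"camctr",)
    if n=="top":
        for k,s in dict(navy=(230,273),white=(386,274)).items():
            u,v,st=comp(m[k],s,15); print(k,round(u,1),round(v,1),st,cast(c,u,v,.015).round(4))
        hsv=cv2.cvtColor(im,cv2.COLOR_BGR2HSV); print([im[273,x].tolist() for x in(230,258,275,291,308,386)])
        for (u,v) in ((213,259),(404,259),(404,290),(213,290)): print("corner",cast(c,u,v,.012).round(4))
E
```

```text
top pale 268.0 205.9 [256 194  25  25 484] [0.6579 0.1101 0.0605] camctr
top mid 347.4 218.9 [336 207  24  25 457] [ 0.6264 -0.0888  0.0605] camctr
top sky 151.7 256.9 [139 245  26  25 491] [0.5272 0.3948 0.0605] camctr
top navy 473.4 261.3 [462 250  24  24 453] [ 0.5224 -0.3993  0.0605] camctr
navy 229.6 273.5 [220 265  20  18 335] [0.4909 0.2089 0.015 ]
white 386.0 274.0 [376 264  21  21 425] [ 0.4928 -0.1902  0.015 ]
[[52, 29, 26], [79, 124, 158], [87, 124, 162], [73, 116, 148], [93, 135, 177], [218, 212, 209]]
corner [0.5281 0.253  0.012 ]
corner [ 0.5319 -0.2374  0.012 ]
corner [ 0.4526 -0.2359  0.012 ]
corner [0.4489 0.2502 0.012 ]
scene pale 310.5 210.9 [301 204  20  15 249] [0.6577 0.1101 0.0605] camctr
scene mid 359.3 238.5 [349 231  22  16 291] [ 0.626  -0.088   0.0605] camctr
scene sky 213.9 198.8 [204 193  20  13 213] [0.5262 0.3943 0.0605] camctr
scene navy 449.3 307.9 [436 297  28  23 508] [ 0.5223 -0.3985  0.0605] camctr
```

Units first: shifts go in shares of 0.5 m and turns go in shares of 90 degrees. So -0.3895 m is -0.779, -0.33 m is -0.66, 73.05 degrees is 0.8117.

Emit:
{"fn": "run_rows", "kwargs": {"steps": [[0, 0, 0.1111, -0.1, -0.024, 0, 0.085], [0, 0, 0.2222, -0.2, -0.048, 0, 0.085], [0, 0, 0.3333, -0.32, -0.076, 0, 0.085], [0, 0, 0.4444, -0.44, -0.106, 0, 0.085], [0, 0, 0.5556, -0.56, -0.134, 0, 0.085], [0, 0, 0.6667, -0.66, -0.16, 0, 0.085], [0, 0, 0.7556, -0.74, -0.18, 0, 0.085], [0, 0, 0.8117, -0.779, -0.189, 0, 0.085]], "force": 40}}

```text
t: 1.2
tcp_pos: [0.5292, 0.3921, 0.2529]
tcp_rot: [[0.006, 1.0, -0.0], [1.0, -0.006, -0.001], [-0.001, -0.0, -1.0]]
force: [-0.5, -0.7, -0.3]
grip_width: 0.0851
finger_force: 0.0
```

Emit:
{"fn": "run_rows", "kwargs": {"steps": [[0, 0, 0, 0, 0, 0, 0.085], [0, 0, 0, 0, 0, 0, 0.085]]}}

```text
t: 1.45
tcp_pos: [0.5263, 0.3943, 0.2529]
tcp_rot: [[-0.002, 1.0, -0.001], [1.0, 0.002, -0.0], [-0.0, -0.001, -1.0]]
force: [0.1, 0.5, -0.2]
grip_width: 0.0852
finger_force: 0.0
```

```bash
python3 -c "
from h import *
s=readout.state();print(s['tcp_pos'],s['tcp_rot'].round(4),s['joint_positions'],s['grip_width'])"
```

```text
[0.52634737 0.39425707 0.25290364] [[-1.6e-03  1.0e+00 -1.3e-03]
 [ 1.0e+00  1.6e-03 -1.0e-04]
 [-1.0e-04 -1.3e-03 -1.0e+00]] [3.30259062e+01 2.12540221e+01 8.88481236e+01 3.83718717e-02
 6.99602614e+01 3.29230650e+01] 0.08524103729645349
```

Converted, 0.22 m is 0.44, 0.205 m is 0.41.

Emit:
{"fn": "run_rows", "kwargs": {"steps": [[0, 0, 0, 0, 0, 0.08, 0.085], [0, 0, 0, 0, 0, 0.18, 0.085], [0, 0, 0, 0, 0, 0.28, 0.085], [0, 0, 0, 0, 0, 0.36, 0.085], [0, 0, 0, 0, 0, 0.41, 0.085], [0, 0, 0, 0, 0, 0.44, 0.085], [0, 0, 0, 0, 0, 0.44, 0.085]]}}

```text
t: 2.33
tcp_pos: [0.5258, 0.3941, 0.0323]
tcp_rot: [[-0.002, 1.0, -0.002], [1.0, 0.002, -0.001], [-0.001, -0.002, -1.0]]
force: [0.2, -0.3, 0.1]
grip_width: 0.0847
finger_force: 0.0
```

Emit:
{"fn": "run_rows", "kwargs": {"steps": [[0, 0, 0, 0, 0, 0, 0.05], [0, 0, 0, 0, 0, 0, 0.05], [0, 0, 0, 0, 0, 0, 0.05], [0, 0, 0, 0, 0, 0, 0.05], [0, 0, 0, 0, 0, 0, 0.05]], "force": 40}}

```text
t: 2.95
tcp_pos: [0.5287, 0.395, 0.0355]
tcp_rot: [[0.0, 1.0, 0.003], [1.0, -0.0, 0.002], [0.002, 0.003, -1.0]]
force: [-1.7, 0.6, 6.0]
grip_width: 0.0595
finger_force: 43.9
```

Converted, -0.12 m is -0.24, -0.11 m is -0.22.

Emit:
{"fn": "run_rows", "kwargs": {"steps": [[0, 0, 0, 0, 0, -0.02, 0.05], [0, 0, 0, 0, 0, -0.06, 0.05], [0, 0, 0, 0, 0, -0.12, 0.05], [0, 0, 0, 0, 0, -0.18, 0.05], [0, 0, 0, 0, 0, -0.22, 0.05], [0, 0, 0, 0, 0, -0.24, 0.05], [0, 0, 0, 0, 0, -0.24, 0.05]]}}

```text
t: 3.82
tcp_pos: [0.5275, 0.394, 0.1539]
tcp_rot: [[-0.0, 1.0, 0.001], [1.0, 0.0, 0.001], [0.001, 0.001, -1.0]]
force: [-0.3, 0.4, -2.2]
grip_width: 0.0598
finger_force: 43.6
```

```bash
python3 - <<'E'
from h import *
c=read_camera("scene"); cv2.imwrite("pics/s1.png",c["image"][100:340,100:420])
E
```

```text
(no output)
```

View pics/s1.png

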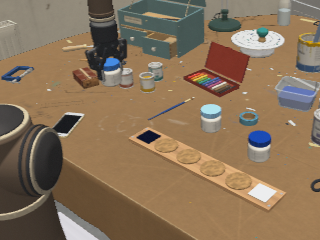

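The crop shows the sky jar upright in the gripper at (112,72).

Converted, -0.305 m is -0.61, -0.035 m is -0.07.

Emit:
{"fn": "run_rows", "kwargs": {"steps": [[0, 0, 0, -0.03, 0, 0, 0.05], [0, 0, 0, -0.09, -0.01, 0, 0.05], [0, 0, 0, -0.17, -0.02, 0, 0.05], [0, 0, 0, -0.26, -0.03, 0, 0.05], [0, 0, 0, -0.35, -0.04, 0, 0.05], [0, 0, 0, -0.44, -0.05, 0, 0.05], [0, 0, 0, -0.53, -0.06, 0, 0.05], [0, 0, 0, -0.61, -0.07, 0, 0.05]]}}

```text
t: 4.88
tcp_pos: [0.4906, 0.0865, 0.1522]
tcp_rot: [[0.001, 1.0, -0.002], [1.0, -0.001, -0.001], [-0.001, -0.002, -1.0]]
force: [-0.1, -0.9, -0.6]
grip_width: 0.0596
finger_force: 43.5
```

Emit:
{"fn": "run_rows", "kwargs": {"steps": [[0, 0, 0, -0.07, 0, 0, 0.05], [0, 0, 0, -0.14, 0, 0, 0.05], [0, 0, 0, -0.2, 0, 0, 0.05], [0, 0, 0, -0.23, 0, 0, 0.05], [0, 0, 0, -0.244, 0, 0, 0.05], [0, 0, 0, -0.244, 0, 0, 0.05], [0, 0, 0, -0.244, 0, 0, 0.05]]}}

```text
t: 5.75
tcp_pos: [0.4922, -0.0323, 0.1532]
tcp_rot: [[-0.001, 1.0, -0.0], [1.0, 0.001, 0.0], [0.0, -0.0, -1.0]]
force: [-0.4, 0.1, -2.3]
grip_width: 0.059
finger_force: 43.6
```

Converted, 0.098 m is 0.196, 0.096 m is 0.192.

Emit:
{"fn": "run_rows", "kwargs": {"steps": [[0, 0, 0, -0.002, 0, 0.04, 0.05], [0, 0, 0, -0.002, 0, 0.1, 0.05], [0, 0, 0, -0.002, 0, 0.15, 0.05], [0, 0, 0, -0.002, 0, 0.18, 0.05], [0, 0, 0, -0.002, 0, 0.192, 0.05], [0, 0, 0, -0.002, 0, 0.196, 0.05], [0, 0, 0, -0.002, 0, 0.196, 0.05]]}}

```text
t: 6.62
tcp_pos: [0.493, -0.0341, 0.056]
tcp_rot: [[-0.0, 1.0, 0.002], [1.0, 0.0, -0.0], [-0.0, 0.002, -1.0]]
force: [-0.8, -0.4, -0.8]
grip_width: 0.0591
finger_force: 43.5
```

Emit:
{"fn": "run_rows", "kwargs": {"steps": [[0, 0, 0, 0, 0, 0.002, 0.05], [0, 0, 0, 0, 0, 0.004, 0.05], [0, 0, 0, 0, 0, 0.006, 0.05], [0, 0, 0, 0, 0, 0.006, 0.05]]}}

```text
t: 7.12
tcp_pos: [0.4922, -0.0341, 0.0522]
tcp_rot: [[0.0, 1.0, -0.0], [1.0, -0.0, 0.0], [0.0, -0.0, -1.0]]
force: [1.0, 0.2, -1.3]
grip_width: 0.0594
finger_force: 43.5
```

Converted, 0.002 m is 0.004, 0.001 m is 0.002.

Emit:
{"fn": "run_rows", "kwargs": {"steps": [[0, 0, 0, 0, 0, 0.002, 0.05], [0, 0, 0, 0, 0, 0.002, 0.05], [0, 0, 0, 0, 0, 0.004, 0.05], [0, 0, 0, 0, 0, 0.004, 0.05]]}}

```text
t: 7.62
tcp_pos: [0.4924, -0.0341, 0.0515]
tcp_rot: [[-0.0, 1.0, -0.001], [1.0, 0.0, -0.0], [-0.0, -0.001, -1.0]]
force: [-4.5, 0.1, 10.2]
grip_width: 0.0592
finger_force: 44.5
```

Converted, -0.001 m is -0.002.

Emit:
{"fn": "run_rows", "kwargs": {"steps": [[0, 0, 0, 0, 0, -0.002, 0.062], [0, 0, 0, 0, 0, -0.002, 0.067], [0, 0, 0, 0, 0, -0.002, 0.075], [0, 0, 0, 0, 0, -0.002, 0.085], [0, 0, 0, 0, 0, -0.002, 0.085], [0, 0, 0, 0, 0, -0.002, 0.085]]}}

```text
t: 8.38
tcp_pos: [0.4922, -0.0341, 0.0512]
tcp_rot: [[-0.0, 1.0, -0.0], [1.0, 0.0, 0.0], [0.0, -0.0, -1.0]]
force: [-0.3, -0.6, -0.3]
grip_width: 0.0848
finger_force: 0.0
```

Emit:
{"fn": "run_rows", "kwargs": {"steps": [[0, 0, 0, 0, 0, -0.04, 0.085], [0, 0, 0, 0, 0, -0.12, 0.085], [0, 0, 0, 0, 0, -0.22, 0.085], [0, 0, 0, 0, 0, -0.26, 0.085], [0, 0, 0, 0.1, 0.08, -0.26, 0.085], [0, 0, 0, 0.18, 0.16, -0.26, 0.085], [0, 0, 0, 0.26, 0.24, -0.26, 0.085], [0, 0, 0, 0.288, 0.332, -0.26, 0.085]]}}

```text
t: 9.38
tcp_pos: [0.6589, 0.1127, 0.1811]
tcp_rot: [[-0.003, 1.0, -0.0], [1.0, 0.003, 0.001], [0.001, -0.0, -1.0]]
force: [0.5, 0.1, -0.3]
grip_width: 0.0848
finger_force: 0.0
```

Emit:
{"fn": "run_rows", "kwargs": {"steps": [[0, 0, 0, 0, 0, 0, 0.085], [0, 0, 0, 0, 0, 0, 0.085]]}}

```text
t: 9.62
tcp_pos: [0.6572, 0.1097, 0.1804]
tcp_rot: [[-0.0, 1.0, -0.003], [1.0, 0.0, -0.0], [-0.0, -0.003, -1.0]]
force: [-0.6, -0.3, -0.4]
grip_width: 0.0849
finger_force: 0.0
```

```bash
python3 - <<'E'
from h import *
for n,s in (("top",(323,274)),("scene",(312,265))):
    c=read_camera(n); u,v=proj(c,(.492,-.033,.0765)); 
    u,v,st=comp(masks(c["image"])["sky"],(u,v),15); print(n,u,v,st,cast(c,u,v,.0765))
print(readout.state()["tcp_pos"])
E
```

```text
top 326.0362548398451 272.4920802534319 [314 260  25  26 491] [ 0.49081526 -0.03534775  0.0765    ]
scene 312.7339357429719 248.9407630522088 [301 240  24  19 348] [ 0.49115359 -0.03500164  0.0765    ]
[0.65685413 0.10927667 0.18088821]
```

Converted, 0.148 m is 0.296, 0.14 m is 0.28.

Emit:
{"fn": "run_rows", "kwargs": {"steps": [[0, 0, 0, 0, 0.002, 0.08, 0.085], [0, 0, 0, 0, 0.002, 0.16, 0.085], [0, 0, 0, 0, 0.002, 0.24, 0.085], [0, 0, 0, 0, 0.002, 0.28, 0.085], [0, 0, 0, 0, 0.002, 0.296, 0.085], [0, 0, 0, 0, 0.002, 0.296, 0.085]]}}

```text
t: 10.48
tcp_pos: [0.6597, 0.1098, 0.034]
tcp_rot: [[0.0, 1.0, 0.001], [1.0, -0.0, 0.0], [0.0, 0.001, -1.0]]
force: [-0.2, -0.3, 0.1]
grip_width: 0.0852
finger_force: 0.0
```

Emit:
{"fn": "run_rows", "kwargs": {"steps": [[0, 0, 0, 0, 0, 0, 0.05], [0, 0, 0, 0, 0, 0, 0.05], [0, 0, 0, 0, 0, 0, 0.05], [0, 0, 0, 0, 0, 0, 0.05], [0, 0, 0, 0, 0, 0, 0.05]]}}

```text
t: 11.1
tcp_pos: [0.661, 0.1102, 0.0356]
tcp_rot: [[-0.0, 1.0, 0.004], [1.0, 0.0, 0.0], [0.0, 0.004, -1.0]]
force: [-0.3, 0.4, 6.2]
grip_width: 0.059
finger_force: 44.0
```

Emit:
{"fn": "run_rows", "kwargs": {"steps": [[0, 0, 0, 0, 0, -0.02, 0.05], [0, 0, 0, 0, 0, -0.06, 0.05], [0, 0, 0, 0, 0, -0.12, 0.05], [0, 0, 0, 0, 0, -0.18, 0.05], [0, 0, 0, 0, 0, -0.22, 0.05], [0, 0, 0, 0, 0, -0.24, 0.05], [0, 0, 0, 0, 0, -0.24, 0.05]]}}

```text
t: 11.98
tcp_pos: [0.6595, 0.1099, 0.1539]
tcp_rot: [[0.0, 1.0, 0.001], [1.0, -0.0, 0.0], [0.0, 0.001, -1.0]]
force: [-0.0, 0.2, -2.2]
grip_width: 0.0591
finger_force: 43.7
```

Converted, -0.228 m is -0.456, -0.167 m is -0.334.

Emit:
{"fn": "run_rows", "kwargs": {"steps": [[0, 0, 0, -0.02, -0.016, 0, 0.05], [0, 0, 0, -0.07, -0.052, 0, 0.05], [0, 0, 0, -0.15, -0.11, 0, 0.05], [0, 0, 0, -0.23, -0.168, 0, 0.05], [0, 0, 0, -0.31, -0.228, 0, 0.05], [0, 0, 0, -0.39, -0.286, 0, 0.05], [0, 0, 0, -0.436, -0.32, 0, 0.05], [0, 0, 0, -0.456, -0.334, 0, 0.05]]}}

```text
t: 12.98
tcp_pos: [0.4898, -0.1191, 0.152]
tcp_rot: [[0.002, 1.0, -0.003], [1.0, -0.002, 0.001], [0.001, -0.003, -1.0]]
force: [-0.0, 0.0, -1.9]
grip_width: 0.0591
finger_force: 43.6
```

Emit:
{"fn": "run_rows", "kwargs": {"steps": [[0, 0, 0, 0, 0, 0, 0.05], [0, 0, 0, 0, 0, 0, 0.05], [0, 0, 0, 0, 0, 0.04, 0.05], [0, 0, 0, 0, 0, 0.1, 0.05], [0, 0, 0, 0, 0, 0.15, 0.05], [0, 0, 0, 0, 0, 0.18, 0.05], [0, 0, 0, 0, 0, 0.19, 0.05], [0, 0, 0, 0, 0, 0.19, 0.05]]}}

```text
t: 13.98
tcp_pos: [0.4928, -0.1179, 0.0585]
tcp_rot: [[-0.001, 1.0, 0.0], [1.0, 0.001, -0.0], [-0.0, 0.0, -1.0]]
force: [0.3, 1.1, -1.6]
grip_width: 0.0593
finger_force: 43.6
```

Converted, 0.008 m is 0.016, 0.007 m is 0.014.

Emit:
{"fn": "run_rows", "kwargs": {"steps": [[0, 0, 0, 0, 0, 0.004, 0.05], [0, 0, 0, 0, 0, 0.008, 0.05], [0, 0, 0, 0, 0, 0.012, 0.05], [0, 0, 0, 0, 0, 0.014, 0.05], [0, 0, 0, 0, 0, 0.016, 0.05], [0, 0, 0, 0, 0, 0.016, 0.05]]}}

```text
t: 14.72
tcp_pos: [0.4923, -0.1181, 0.0515]
tcp_rot: [[-0.0, 1.0, -0.001], [1.0, 0.0, 0.0], [0.0, -0.001, -1.0]]
force: [-3.0, 1.9, 8.2]
grip_width: 0.0594
finger_force: 44.5
```

Converted, -0.001 m is -0.002.

Emit:
{"fn": "run_rows", "kwargs": {"steps": [[0, 0, 0, 0, 0, -0.002, 0.062], [0, 0, 0, 0, 0, -0.002, 0.067], [0, 0, 0, 0, 0, -0.002, 0.075], [0, 0, 0, 0, 0, -0.002, 0.085], [0, 0, 0, 0, 0, -0.002, 0.085], [0, 0, 0, 0, 0, -0.002, 0.085]]}}

```text
t: 15.48
tcp_pos: [0.4922, -0.1181, 0.0512]
tcp_rot: [[-0.0, 1.0, -0.0], [1.0, 0.0, 0.0], [0.0, -0.0, -1.0]]
force: [-0.1, -0.3, -0.1]
grip_width: 0.0851
finger_force: 0.0
```

Emit:
{"fn": "run_rows", "kwargs": {"steps": [[0, 0, 0, 0, 0, -0.04, 0.085], [0, 0, 0, 0, 0, -0.12, 0.085], [0, 0, 0, 0, 0, -0.2, 0.085], [0, 0, 0, 0, 0, -0.24, 0.085], [0, 0, 0, 0.02, 0.08, -0.24, 0.085], [0, 0, 0, 0.04, 0.16, -0.24, 0.085], [0, 0, 0, 0.054, 0.24, -0.24, 0.085], [0, 0, 0, 0.06, 0.268, -0.24, 0.085]]}}

```text
t: 16.48
tcp_pos: [0.6281, -0.0877, 0.1713]
tcp_rot: [[-0.001, 1.0, 0.001], [1.0, 0.001, -0.0], [-0.0, 0.001, -1.0]]
force: [0.4, 0.8, -0.2]
grip_width: 0.0848
finger_force: 0.0
```

Emit:
{"fn": "run_rows", "kwargs": {"steps": [[0, 0, 0, 0, 0, 0, 0.085], [0, 0, 0, 0, 0, 0, 0.085]]}}

```text
t: 16.73
tcp_pos: [0.6246, -0.0882, 0.1707]
tcp_rot: [[0.0, 1.0, -0.002], [1.0, -0.0, 0.0], [0.0, -0.002, -1.0]]
force: [-0.0, -1.6, 0.2]
grip_width: 0.0851
finger_force: 0.0
```

```bash
python3 - <<'E'
from h import *
print(readout.state()["tcp_pos"])
for n in ("top","scene"):
    c=read_camera(n)
    for k,p in dict(pale=(.4925,-.118,.0765),mid=(.6262,-.0884,.0605)).items():
      try:
        u,v,st=comp(masks(c["image"])[k],proj(c,p),12); print(n,k,st,cast(c,u,v,p[2]))
      except Exception as e: print(n,k,e)
E
```

```text
[ 0.624624   -0.08819581  0.17068996]
top pale max() iterable argument is empty
top mid [336 210  11  12  91] [ 0.63238032 -0.0718804   0.0605    ]
scene pale [327 252  25  19 398] [ 0.49135722 -0.11805103  0.0765    ]
scene mid [349 231  22  16 292] [ 0.62608273 -0.08794685  0.0605    ]
```

Pale is placed within 1 mm. Mid jar next.

Converted, 0.138 m is 0.276, 0.131 m is 0.262.

Emit:
{"fn": "run_rows", "kwargs": {"steps": [[0, 0, 0, 0, 0.002, 0.08, 0.085], [0, 0, 0, 0, 0.002, 0.16, 0.085], [0, 0, 0, 0, 0.002, 0.23, 0.085], [0, 0, 0, 0, 0.002, 0.262, 0.085], [0, 0, 0, 0, 0.002, 0.276, 0.085], [0, 0, 0, 0, 0.002, 0.276, 0.085]]}}

```text
t: 17.58
tcp_pos: [0.6278, -0.0883, 0.034]
tcp_rot: [[0.0, 1.0, 0.001], [1.0, -0.0, -0.0], [-0.0, 0.001, -1.0]]
force: [-0.5, 0.2, 0.3]
grip_width: 0.0849
finger_force: 0.0
```

Emit:
{"fn": "run_rows", "kwargs": {"steps": [[0, 0, 0, 0, 0, 0, 0.05], [0, 0, 0, 0, 0, 0, 0.05], [0, 0, 0, 0, 0, 0, 0.05], [0, 0, 0, 0, 0, 0, 0.05], [0, 0, 0, 0, 0, 0, 0.05]]}}

```text
t: 18.2
tcp_pos: [0.6288, -0.0884, 0.0354]
tcp_rot: [[-0.0, 1.0, 0.003], [1.0, 0.0, -0.001], [-0.001, 0.003, -1.0]]
force: [0.1, -0.8, 5.4]
grip_width: 0.0592
finger_force: 43.7
```

Emit:
{"fn": "run_rows", "kwargs": {"steps": [[0, 0, 0, 0, 0, -0.02, 0.05], [0, 0, 0, 0, 0, -0.06, 0.05], [0, 0, 0, 0, 0, -0.12, 0.05], [0, 0, 0, 0, 0, -0.18, 0.05], [0, 0, 0, 0, 0, -0.22, 0.05], [0, 0, 0, 0, 0, -0.24, 0.05], [0, 0, 0, 0, 0, -0.24, 0.05]]}}

```text
t: 19.08
tcp_pos: [0.6275, -0.0881, 0.1539]
tcp_rot: [[-0.0, 1.0, 0.001], [1.0, 0.0, -0.0], [-0.0, 0.001, -1.0]]
force: [-0.7, -0.6, -2.1]
grip_width: 0.0594
finger_force: 43.5
```

To pad_2 (0.4916, 0.0518): ΔX −0.136, ΔY +0.140.

Converted, 0.14 m is 0.28, -0.136 m is -0.272.

Emit:
{"fn": "run_rows", "kwargs": {"steps": [[0, 0, 0, 0.016, -0.016, 0, 0.05], [0, 0, 0, 0.05, -0.048, 0, 0.05], [0, 0, 0, 0.1, -0.098, 0, 0.05], [0, 0, 0, 0.15, -0.146, 0, 0.05], [0, 0, 0, 0.2, -0.194, 0, 0.05], [0, 0, 0, 0.244, -0.238, 0, 0.05], [0, 0, 0, 0.27, -0.262, 0, 0.05], [0, 0, 0, 0.28, -0.272, 0, 0.05]]}}

```text
t: 20.08
tcp_pos: [0.4902, 0.0526, 0.1527]
tcp_rot: [[-0.001, 1.0, -0.001], [1.0, 0.001, -0.0], [-0.0, -0.001, -1.0]]
force: [0.1, -0.5, -0.2]
grip_width: 0.0591
finger_force: 43.4
```

Emit:
{"fn": "run_rows", "kwargs": {"steps": [[0, 0, 0, 0, 0, 0, 0.05], [0, 0, 0, 0, 0, 0, 0.05], [0, 0, 0, 0, 0, 0.04, 0.05], [0, 0, 0, 0, 0, 0.1, 0.05], [0, 0, 0, 0, 0, 0.15, 0.05], [0, 0, 0, 0, 0, 0.18, 0.05], [0, 0, 0, 0, 0, 0.19, 0.05], [0, 0, 0, 0, 0, 0.19, 0.05]]}}

```text
t: 21.08
tcp_pos: [0.4918, 0.0518, 0.0585]
tcp_rot: [[0.0, 1.0, 0.001], [1.0, -0.0, -0.0], [-0.0, 0.001, -1.0]]
force: [-0.7, -0.6, -1.8]
grip_width: 0.0595
finger_force: 43.4
```

Converted, 0.008 m is 0.016, 0.007 m is 0.014.

Emit:
{"fn": "run_rows", "kwargs": {"steps": [[0, 0, 0, 0, 0, 0.004, 0.05], [0, 0, 0, 0, 0, 0.008, 0.05], [0, 0, 0, 0, 0, 0.012, 0.05], [0, 0, 0, 0, 0, 0.014, 0.05], [0, 0, 0, 0, 0, 0.016, 0.05], [0, 0, 0, 0, 0, 0.016, 0.05]]}}

```text
t: 21.82
tcp_pos: [0.4913, 0.052, 0.0513]
tcp_rot: [[-0.0, 1.0, -0.001], [1.0, 0.0, 0.0], [0.0, -0.001, -1.0]]
force: [-2.0, -0.1, 6.9]
grip_width: 0.0591
finger_force: 44.3
```

Converted, -0.001 m is -0.002.

Emit:
{"fn": "run_rows", "kwargs": {"steps": [[0, 0, 0, 0, 0, -0.002, 0.062], [0, 0, 0, 0, 0, -0.002, 0.067], [0, 0, 0, 0, 0, -0.002, 0.075], [0, 0, 0, 0, 0, -0.002, 0.085], [0, 0, 0, 0, 0, -0.002, 0.085], [0, 0, 0, 0, 0, -0.002, 0.085]]}}

```text
t: 22.58
tcp_pos: [0.4912, 0.0519, 0.0512]
tcp_rot: [[-0.0, 1.0, -0.0], [1.0, 0.0, -0.0], [-0.0, -0.0, -1.0]]
force: [0.0, -0.5, 0.0]
grip_width: 0.0853
finger_force: 0.0
```

Emit:
{"fn": "run_rows", "kwargs": {"steps": [[0, 0, 0, 0, 0, -0.04, 0.085], [0, 0, 0, 0, 0, -0.12, 0.085], [0, 0, 0, 0, 0, -0.2, 0.085], [0, 0, 0, 0, 0, -0.24, 0.085], [0, 0, 0, -0.1, 0.008, -0.24, 0.085], [0, 0, 0, -0.2, 0.016, -0.24, 0.085], [0, 0, 0, -0.3, 0.024, -0.24, 0.085], [0, 0, 0, -0.4, 0.032, -0.24, 0.085]]}}

```text
t: 23.58
tcp_pos: [0.5072, -0.1496, 0.1714]
tcp_rot: [[-0.0, 1.0, 0.0], [1.0, 0.0, -0.0], [-0.0, 0.0, -1.0]]
force: [0.9, -0.3, -0.1]
grip_width: 0.085
finger_force: 0.0
```

Emit:
{"fn": "run_rows", "kwargs": {"steps": [[0, 0, 0, -0.1, 0.006, 0, 0.085], [0, 0, 0, -0.2, 0.012, 0, 0.085], [0, 0, 0, -0.3, 0.018, 0, 0.085], [0, 0, 0, -0.4, 0.024, 0, 0.085], [0, 0, 0, -0.47, 0.028, 0, 0.085], [0, 0, 0, -0.502, 0.03, 0, 0.085], [0, 0, 0, -0.502, 0.03, 0, 0.085], [0, 0, 0, -0.502, 0.03, 0, 0.085]]}}

```text
t: 24.58
tcp_pos: [0.5221, -0.3975, 0.1709]
tcp_rot: [[-0.001, 1.0, -0.001], [1.0, 0.001, 0.001], [0.001, -0.001, -1.0]]
force: [0.2, 0.4, 0.0]
grip_width: 0.0847
finger_force: 0.0
```

```bash
python3 - <<'E'
from h import *
print(readout.state()["tcp_pos"])
for n in ("top","scene"):
    c=read_camera(n)
    for k,p in dict(pale=(.4925,-.118,.0765),sky=(.492,-.033,.0765),mid=(.4916,.0518,.0765)).items():
      try:
        u,v,st=comp(masks(c["image"])[k],proj(c,p),12); print(n,k,st,cast(c,u,v,p[2]))
      except Exception as e: print(n,k,e)
E
```

```text
[ 0.52212287 -0.39745311  0.17091553]
top pale [348 261  25  25 483] [ 0.49048977 -0.11792534  0.0765    ]
top sky [314 260  25  26 491] [ 0.49081526 -0.03534775  0.0765    ]
top mid [278 261  25  24 470] [0.48995121 0.05205683 0.0765    ]
scene pale [327 252  25  19 395] [ 0.49113442 -0.11800469  0.0765    ]
scene sky [301 240  24  19 348] [ 0.49115359 -0.03500164  0.0765    ]
scene mid [276 229  23  17 308] [0.49055095 0.05302156 0.0765    ]
```

Converted, 0.138 m is 0.276, 0.131 m is 0.262.

Emit:
{"fn": "run_rows", "kwargs": {"steps": [[0, 0, 0, -0.002, 0, 0.08, 0.085], [0, 0, 0, -0.004, 0, 0.16, 0.085], [0, 0, 0, -0.004, 0, 0.23, 0.085], [0, 0, 0, -0.004, 0, 0.262, 0.085], [0, 0, 0, -0.004, 0, 0.276, 0.085], [0, 0, 0, -0.004, 0, 0.276, 0.085]]}}

```text
t: 25.42
tcp_pos: [0.5229, -0.4013, 0.034]
tcp_rot: [[-0.0, 1.0, 0.001], [1.0, 0.0, -0.001], [-0.001, 0.001, -1.0]]
force: [-0.3, -0.1, 0.9]
grip_width: 0.0849
finger_force: 0.0
```

Emit:
{"fn": "run_rows", "kwargs": {"steps": [[0, 0, 0, 0, 0, 0, 0.05], [0, 0, 0, 0, 0, 0, 0.05], [0, 0, 0, 0, 0, 0, 0.05], [0, 0, 0, 0, 0, 0, 0.05], [0, 0, 0, 0, 0, 0, 0.05]]}}

```text
t: 26.05
tcp_pos: [0.5233, -0.402, 0.0354]
tcp_rot: [[0.0, 1.0, 0.002], [1.0, -0.0, -0.002], [-0.002, 0.002, -1.0]]
force: [-1.0, 0.0, 5.3]
grip_width: 0.0595
finger_force: 41.8
```

Emit:
{"fn": "run_rows", "kwargs": {"steps": [[0, 0, 0, 0, 0, -0.02, 0.05], [0, 0, 0, 0, 0, -0.06, 0.05], [0, 0, 0, 0, 0, -0.12, 0.05], [0, 0, 0, 0, 0, -0.18, 0.05], [0, 0, 0, 0, 0, -0.22, 0.05], [0, 0, 0, 0, 0, -0.24, 0.05], [0, 0, 0, 0, 0, -0.24, 0.05]]}}

```text
t: 26.92
tcp_pos: [0.5225, -0.4012, 0.1539]
tcp_rot: [[-0.0, 1.0, 0.001], [1.0, 0.0, -0.001], [-0.001, 0.001, -1.0]]
force: [0.2, 0.3, -2.4]
grip_width: 0.0592
finger_force: 41.6
```

Converted, 0.31 m is 0.62, 0.085 m is 0.17.

Emit:
{"fn": "run_rows", "kwargs": {"steps": [[0, 0, 0, 0.03, 0, -0.02, 0.05], [0, 0, 0, 0.09, -0.008, -0.04, 0.05], [0, 0, 0, 0.17, -0.016, -0.04, 0.05], [0, 0, 0, 0.26, -0.024, -0.04, 0.05], [0, 0, 0, 0.35, -0.032, -0.04, 0.05], [0, 0, 0, 0.44, -0.04, -0.04, 0.05], [0, 0, 0, 0.53, -0.048, -0.04, 0.05], [0, 0, 0, 0.62, -0.056, -0.04, 0.05]]}}

```text
t: 27.92
tcp_pos: [0.4929, -0.0886, 0.1727]
tcp_rot: [[-0.0, 1.0, -0.002], [1.0, 0.0, 0.001], [0.001, -0.002, -1.0]]
force: [0.0, -0.4, -1.9]
grip_width: 0.0593
finger_force: 41.7
```

Emit:
{"fn": "run_rows", "kwargs": {"steps": [[0, 0, 0, 0.09, -0.006, 0, 0.05], [0, 0, 0, 0.18, -0.006, 0, 0.05], [0, 0, 0, 0.27, -0.006, 0, 0.05], [0, 0, 0, 0.36, -0.006, 0, 0.05], [0, 0, 0, 0.42, -0.006, 0, 0.05], [0, 0, 0, 0.453, -0.006, 0, 0.05], [0, 0, 0, 0.453, -0.006, 0, 0.05], [0, 0, 0, 0.453, -0.006, 0, 0.05]]}}

```text
t: 28.92
tcp_pos: [0.491, 0.1346, 0.173]
tcp_rot: [[0.0, 1.0, -0.001], [1.0, -0.0, -0.001], [-0.001, -0.001, -1.0]]
force: [0.4, 0.0, -2.7]
grip_width: 0.0591
finger_force: 41.7
```

Emit:
{"fn": "run_rows", "kwargs": {"steps": [[0, 0, 0, 0, 0, 0.04, 0.05], [0, 0, 0, 0, 0, 0.1, 0.05], [0, 0, 0, 0, 0, 0.16, 0.05], [0, 0, 0, 0, 0, 0.2, 0.05], [0, 0, 0, 0, 0, 0.22, 0.05], [0, 0, 0, 0, 0, 0.23, 0.05], [0, 0, 0, 0, 0, 0.23, 0.05]]}}

```text
t: 29.8
tcp_pos: [0.4917, 0.1351, 0.0586]
tcp_rot: [[0.0, 1.0, 0.001], [1.0, -0.0, 0.0], [0.0, 0.001, -1.0]]
force: [-0.3, 0.6, -1.4]
grip_width: 0.0596
finger_force: 41.7
```

Converted, 0.008 m is 0.016, 0.007 m is 0.014.

Emit:
{"fn": "run_rows", "kwargs": {"steps": [[0, 0, 0, 0, 0, 0.004, 0.05], [0, 0, 0, 0, 0, 0.008, 0.05], [0, 0, 0, 0, 0, 0.012, 0.05], [0, 0, 0, 0, 0, 0.014, 0.05], [0, 0, 0, 0, 0, 0.016, 0.05], [0, 0, 0, 0, 0, 0.016, 0.05]]}}

```text
t: 30.55
tcp_pos: [0.4912, 0.1356, 0.0514]
tcp_rot: [[-0.0, 1.0, -0.001], [1.0, 0.0, 0.0], [0.0, -0.001, -1.0]]
force: [-3.4, -0.5, 7.7]
grip_width: 0.0591
finger_force: 42.5
```

Converted, -0.001 m is -0.002.

Emit:
{"fn": "run_rows", "kwargs": {"steps": [[0, 0, 0, 0, 0, -0.002, 0.062], [0, 0, 0, 0, 0, -0.002, 0.067], [0, 0, 0, 0, 0, -0.002, 0.075], [0, 0, 0, 0, 0, -0.002, 0.085], [0, 0, 0, 0, 0, -0.002, 0.085], [0, 0, 0, 0, 0, -0.002, 0.085]]}}

```text
t: 31.3
tcp_pos: [0.4912, 0.1354, 0.0512]
tcp_rot: [[0.0, 1.0, -0.0], [1.0, -0.0, -0.0], [-0.0, -0.0, -1.0]]
force: [-0.4, -0.2, 0.1]
grip_width: 0.0848
finger_force: 0.0
```

Emit:
{"fn": "run_rows", "kwargs": {"steps": [[0, 0, 0, 0, 0, -0.04, 0.085], [0, 0, 0, 0, 0, -0.12, 0.085], [0, 0, 0, 0, 0, -0.2, 0.085], [0, 0, 0, 0, 0, -0.3, 0.085], [0, 0, 0, 0.1, 0, -0.3, 0.085], [0, 0, 0, 0.2, 0, -0.3, 0.085], [0, 0, 0, 0.3, 0, -0.3, 0.085], [0, 0, 0, 0.4, 0, -0.3, 0.085]]}}

```text
t: 32.3
tcp_pos: [0.4911, 0.3369, 0.2013]
tcp_rot: [[-0.0, 1.0, 0.0], [1.0, 0.0, -0.0], [-0.0, 0.0, -1.0]]
force: [-0.1, -0.3, 0.8]
grip_width: 0.0846
finger_force: 0.0
```

Emit:
{"fn": "run_rows", "kwargs": {"steps": [[0, 0, 0, 0.1, 0, 0, 0.085], [0, 0, 0, 0.1, 0, 0, 0.085], [0, 0, 0, 0.1, 0, 0, 0.085]]}}

```text
t: 32.67
tcp_pos: [0.4908, 0.3849, 0.2007]
tcp_rot: [[-0.001, 1.0, -0.001], [1.0, 0.001, -0.001], [-0.001, -0.001, -1.0]]
force: [0.4, 0.2, 1.1]
grip_width: 0.0846
finger_force: 0.0
```

```bash
python3 - <<'E'
from h import *
for n in ("top","scene"):
    c=read_camera(n)
    for k,p in dict(pale=(.4925,-.118,.0765),sky=(.492,-.033,.0765),mid=(.4916,.0518,.0765),navy=(.4912,.1368,.0765)).items():
        u,v,st=comp(masks(c["image"])[k],proj(c,p),12); print(n,k,st,(cast(c,u,v,p[2])-p).round(4))
    cv2.imwrite(f"pics/{n}_end.png",cv2.resize(c["image"][150:390,180:500],None,fx=2,fy=2))
E
```

```text
top pale [348 261  25  25 494] [-0.002   0.0001  0.    ]
top sky [314 260  25  26 490] [-0.0011 -0.0022  0.    ]
top mid [278 261  25  24 470] [-0.0016  0.0003  0.    ]
top navy [243 261  24  24 443] [-0.001   0.0024  0.    ]
scene pale [327 252  25  19 395] [-0.0012 -0.      0.    ]
scene sky [301 240  24  19 348] [-0.0008 -0.002   0.    ]
scene mid [276 229  23  17 309] [-0.0011  0.0013  0.    ]
scene navy [254 219  21  16 272] [-0.0008  0.0022  0.    ]
```

View pics/scene_end.png

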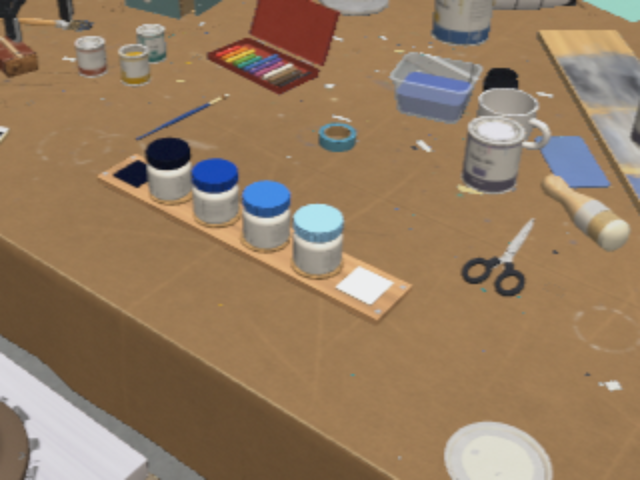

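View pics/top_end.png

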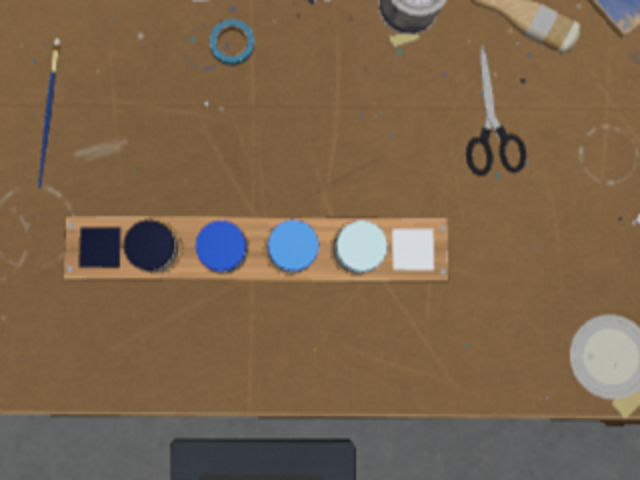

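Both views show all four jars upright on their pads, from navy beside the navy swatch (lid at 150,245 in the top crop) to pale beside the white swatch (360,246). Each is within about 3 mm of its pad centre.

```bash
python3 -c "
from workcell import order
print(order.finish_job())"
```

```text
the job is handed in; nothing more can be done
None
```

The job is handed in: all four jars stand upright on their pads, palest by the white swatch to darkest by the navy one, each measured within about 3 mm of its pad's centre and released; the hand-in gave no verdict.

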